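# Load the glueing press and wedge its board open

### The job

Two of the four square pockets in the board of the glueing press are empty: put the two spare steel weights from the bench into them, one in each, seated on the pocket floor, and let the weights that are already there be. Then take the wooden wedge by its grip block and, keeping it flat on the bench, push it nose first under the middle of the board's front edge until that edge is just lifted off the rails, by about 5 mm, and stop there. Finish still holding the wedge in place, with nothing else carrying the board, and leave the other things on the bench where they are.

Things in the scene. Friction and masses are not known exactly. Their poses are not given: they have to be found in the camera images.
- press: Glueing press fixed on the bench: two black iron rails 16 mm high, inner faces 200 mm apart, joined at the back, a hinged wooden board on top. Origin at bench level, mid press; x points from the board's front edge back to the hinge, y left. The front edge lies at x = -110 mm, 16 mm above the bench, open beneath between the rails. It faces the robot, turned up to 12 degrees.
- plate: The press's hinged pale wooden board, 224 mm deep, 250 wide, 18 thick, 0.6 kg. Origin on the hinge axis at the board's underside, 228 mm behind its front edge, 16 mm above the bench; axes as the press's when shut. Level when it rests on the rails; its front tips up freely. Only gravity keeps it down: about 10 N lifts the front edge with four weights in it.
- plate_lip (a point): Middle of the lower front edge of the board: 16 mm above the bench when the board rests on the rails, 21 mm when it is lifted by 5 mm.
- pocket0 (a point): Floor centre of pocket 0, one of four square grey-floored pockets in the board, 46 mm wide, 10 mm deep, in a row 60 mm apart, 64 mm behind the front edge, numbered from right (-y) to left (+y). The floor is 24 mm above the bench when the board is down; z is the board's upward normal. Empty if no weight stands in it.
- pocket1 (a point): Floor centre of pocket 1, one of four square grey-floored pockets in the board, 46 mm wide, 10 mm deep, in a row 60 mm apart, 64 mm behind the front edge, numbered from right (-y) to left (+y). The floor is 24 mm above the bench when the board is down; z is the board's upward normal. Empty if no weight stands in it.
- pocket2 (a point): Floor centre of pocket 2, one of four square grey-floored pockets in the board, 46 mm wide, 10 mm deep, in a row 60 mm apart, 64 mm behind the front edge, numbered from right (-y) to left (+y). The floor is 24 mm above the bench when the board is down; z is the board's upward normal. Empty if no weight stands in it.
- pocket3 (a point): Floor centre of pocket 3, one of four square grey-floored pockets in the board, 46 mm wide, 10 mm deep, in a row 60 mm apart, 64 mm behind the front edge, numbered from right (-y) to left (+y). The floor is 24 mm above the bench when the board is down; z is the board's upward normal. Empty if no weight stands in it.
- weight_a: Bright steel weight, one of four alike, 0.24 kg or so: a disc of 40 mm diameter and 22 mm height with an upright round stem of 18 mm diameter on it, 52 mm high in all. Origin: centre of its underside. Stands in one of the pockets at the start; leave it there.
- weight_b: Bright steel weight, one of four alike, 0.24 kg or so: a disc of 40 mm diameter and 22 mm height with an upright round stem of 18 mm diameter on it, 52 mm high in all. Origin: centre of its underside. Stands in one of the pockets at the start; leave it there.
- weight_c: Bright steel weight, one of four alike, 0.24 kg or so: a disc of 40 mm diameter and 22 mm height with an upright round stem of 18 mm diameter on it, 52 mm high in all. Origin: centre of its underside. A spare, standing on the bench beside the press at the start.
- weight_d: Bright steel weight, one of four alike, 0.24 kg or so: a disc of 40 mm diameter and 22 mm height with an upright round stem of 18 mm diameter on it, 52 mm high in all. Origin: centre of its underside. A spare, standing on the bench beside the press at the start.
- wedge: Pale wooden wedge lying at the left or right front, 30 mm wide, 112 long: a grip block 32 long, 44 high, and before it (+x) a ramp 80 long falling from 28 mm height to 6 at the nose (slope 0.28). Origin at bench level under the block's middle; nose at x = +96 mm. It meets the board with the nose 36 mm under it and lifts it 5 mm with the nose 54 mm under, at 10 to 20 N push.
- packer: Plain pale wooden block of even height, 112 x 30 x 28 mm, no ramp and no grip block. Not used. Origin at its underside, 16 mm from one end, 96 mm from the other (+x).
- glue_jar: Jar with a steel lid, 60 mm diameter, 85 mm high, not used. Origin: centre of its underside.
- tin: Painted tin, 72 mm diameter, 100 mm high, not used. Origin: centre of its underside.
- mallet: Hammer lying on the bench at the left, not used.
- awl: Screwdriver-shaped awl lying on the bench at the right front, not used.
- glue_brush: Brush lying on the bench at the right, not used.
- spool: Black ring-shaped spool, 60 mm diameter, 35 mm high, at the left front, not used. Origin: centre of its underside.
There are look-alikes about, which are no part of the job. What is shaped like the wedge but blue or green is not meant.

How it is judged:
By the outcome, as a careful person would: the job done as asked, in the order asked, and still so for the second after the job is handed in, while the arm keeps its last pose, push and grip.
It also fails if it takes over 72 s, if anything falls off the work surface, if the arm or the gripper's body presses on something with over 40 N, if the wrist force passes 120 N, or if a joint passes its speed limit or range.

### The arm

A 6-joint arm with a two-finger parallel gripper is mounted at the origin on the work surface. World frame = base frame: x ahead of the robot, y to its left, z up, the work surface at z = 0. Lengths are in mm, angles in rad, forces in N, time in s.
With the tool pointing down it reaches from about 400 to 825 mm from the base axis. Payload 7 kg.
Tool frame: the origin (TCP) lies at the very end of the fingers, on their centre line; the grasp point (between the pads) lies 19 mm behind it; z points along the fingers, y is the direction in which the jaws open and shut (so a half turn about z gives the same grasp; the last joint's range is limited). The gripper opens to 88 mm and grips with 3 to 60 N. Pads are 19 mm wide; open, the fingers measure 130 mm over their backs; the gripper's body (78 mm by 193 mm) begins 47 mm behind the grasp point.
Start: joints at [-0.881, 0.359, 0.012, 0, -1.224, -0.288], TCP at [263.948, -621.23, 226.561] pointing down, gripper open.
Joint ranges: [-3.07, 3.07], [-1.43, 2.12], [-1.02, 1.25], [-3.03, 1.67], [-3.05, -0], [-3.03, 3.03]. Speed limits (rad/s): [2.39, 2.39, 3.01, 3.14, 3.14, 3.14].

### API

Orientations are given as a unit quaternion [x, y, z, w].
In Python, from plant import bot gives the robot as it stands. Calls block until the motion is done:
- bot.move_ptp(position, orientation): joint-space move of the TCP to a pose.
- bot.line_to(position, velocity=150, ori=None): straight line of the TCP; ori=None keeps the orientation; velocity is the mean speed in mm/s.
- bot.move_joints(angles): joint-space move.
- bot.move_gripper(opening, force=None): finger opening in mm; force is the grip in N (None keeps the last); returns when the fingers have stopped.
- bot.pause(seconds).
- bot.solve_ik(position, orientation): joint angles nearest the present ones, or None.
- bot.read_state(): the state.
- bot.camera(name): name is "scene" or "top" or "wrist"; returns the picture (480x640x3 uint8, red, green, blue); there is no depth.
- bot.get_calibration(name): a dict with "fx", "fy", "cx", "cy" (pixels), "view" (4x4, takes a point from world to camera coordinates); the wrist camera has in their place "T_tool_cam" (4x4, takes a point from camera to tool coordinates, whose origin is the TCP and whose axes are the flange's). Camera axes: x right, y up, looking along -z (the intrinsics and any distortion apply to the point x, -y, -z); pixel columns grow to the right and rows downward; lengths in mm; the calibration is good to about 2 mm. A picture is of the moment at which its call begins: read the wrist's pose just before it. get_calibration takes no time and is no camera call.
A pose or a line that the arm cannot do raises bot.Unreachable and nothing moves.
- bot.close_job(): hands the job in, once; it reports no verdict.
The state is a dict: "t": time; "joint_pos": joint angles; "qvel": joint speeds; "tau": joint torques, N m; "tcp_pos": TCP position; "eef_rot": TCP orientation; "contact_force": force on the tool from outside, world axes, zero at the start; "moment": the same for the moment, N m; "width": finger opening in mm.
Only numpy, scipy, OpenCV 4.12 (cv2) and the standard library are available. Lean on these libraries where they do the work, as an engineer would, in place of code of your own. Each camera call takes 0.05 s, during which the arm holds its last target. There are 200 camera calls.

## Working session

There is one attempt and no reset: what is moved stays moved. The work goes in short steps, each a Python script; the robot and the scene stay as the last script left them, time stands still between calls to the robot, and variables do not carry over. Pictures are saved under pics/ and viewed, about 8 in all and at most 12, crops included, and the job is handed in when it is done.

```bash
ls; mkdir -p pics; python3 - <<'E'
from plant import bot
import cv2,numpy as np
np.set_printoptions(precision=4,suppress=True)
for n in("scene","top"):
    cv2.imwrite(f"pics/{n}0.png",bot.camera(n)[:,:,::-1]);print(n,bot.get_calibration(n))
print(bot.get_calibration("wrist"));print(bot.read_state())
E
```

```text
pics
scene {'fx': 472.161719416155, 'fy': 472.161719416155, 'cx': 318.2848288396532, 'cy': 241.66437015514057, 'view': array([[   -0.4605,     0.8876,     0.0026,   243.1154],
       [   -0.524 ,    -0.2742,     0.8064,   265.5462],
       [    0.7165,     0.37  ,     0.5914, -1722.3162],
       [    0.    ,     0.    ,     0.    ,     1.    ]])}
top {'fx': 562.9138427004409, 'fy': 562.9138427004409, 'cx': 318.2197637152827, 'cy': 242.09302787745608, 'view': array([[   -0.0165,    -0.9999,     0.0043,    20.5396],
       [    0.9945,    -0.0159,     0.103 ,  -562.6419],
       [   -0.103 ,     0.006 ,     0.9947, -1388.897 ],
       [    0.    ,     0.    ,     0.    ,     1.    ]])}
{'fx': 408.07601409450933, 'fy': 408.07601409450933, 'cx': 318.59463704782183, 'cy': 247.94174447378532, 'T_tool_cam': array([[  -0.    ,    0.9556,    0.2948,   79.095 ],
       [   1.    ,    0.0001,   -0.0004,    0.2806],
       [  -0.0005,    0.2948,   -0.9556, -156.9383],
       [   0.    ,    0.    ,    0.    ,    1.    ]])}
{'t': 0.1, 'joint_pos': array([-0.8809,  0.3593,  0.0112, -0.0003, -1.2241, -0.2881]), 'qvel': array([ 0.    ,  0.0001,  0.0023, -0.0008,  0.0016, -0.0004]), 'tau': array([ -0.001 , -58.4163,  29.3753,   7.0155,   0.0102,  -0.    ]), 'tcp_pos': array([ 263.7864, -620.8559,  225.7303]), 'eef_rot': array([-0.1995,  0.9799,  0.0007, -0.0002]), 'contact_force': array([-0.2326,  0.3694,  0.0659]), 'moment': array([ 0.0122, -0.0424, -0.036 ]), 'width': 87.62747974514923}
```

View pics/top0.png

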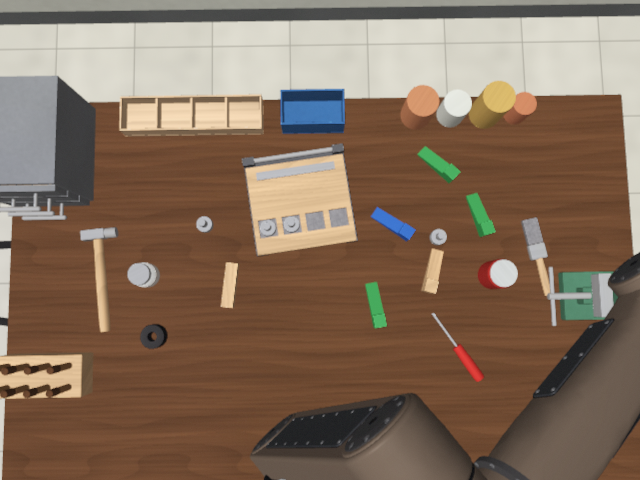

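View pics/scene0.png

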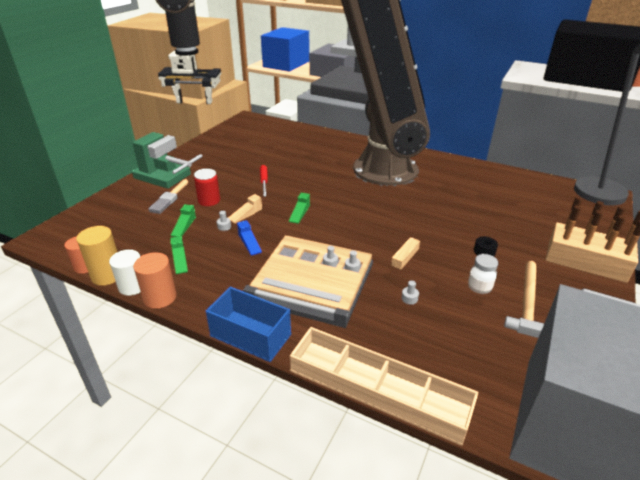

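Top view: empty pockets are the two right ones (315,221) and (339,217). The spare weights are at (204,224) and (438,237). The wedge is at (433,271), with its block at the lower end, and the packer is at (230,285). The scene view agrees. Next I'll take close wrist views from two places.

```bash
cat > h.py <<'E'
from plant import bot
import cv2,numpy as np
from scipy.spatial.transform import Rotation as R
np.set_printoptions(precision=2,suppress=True)
def down(deg):
    a=np.radians(deg)/2; return [np.cos(a),np.sin(a),0,0]
def ray(cal,view,uv):
    d=np.array([(uv[0]-cal['cx'])/cal['fx'],-(uv[1]-cal['cy'])/cal['fy'],-1.])
    W=np.linalg.inv(view); return W[:3,3],W[:3,:3]@d
def onz(cal,view,uv,z):
    o,d=ray(cal,view,uv); return o+d*(z-o[2])/d[2]
def tri(rs):
    A=0;b=0
    for o,d in rs:
        d=d/np.linalg.norm(d);P=np.eye(3)-np.outer(d,d);A=A+P;b=b+P@o
    return np.linalg.solve(A,b)
def shot(name):
    s=bot.read_state();im=bot.camera("wrist")
    T=np.eye(4);T[:3,:3]=R.from_quat(s['eef_rot']).as_matrix();T[:3,3]=s['tcp_pos']
    v=np.linalg.inv(T@bot.get_calibration("wrist")['T_tool_cam'])
    np.save(f"pics/{name}.npy",v);cv2.imwrite(f"pics/{name}.png",im[:,:,::-1]);return im
def wz(name,uv,z): return onz(bot.get_calibration("wrist"),np.load(f"pics/{name}.npy"),uv,z)
def wray(name,uv): return ray(bot.get_calibration("wrist"),np.load(f"pics/{name}.npy"),uv)
def tz(uv,z):
    c=bot.get_calibration("top");return onz(c,c['view'],uv,z)
E
python3 - <<'E'
from h import *
for n,uv,z in [("lipL",(257,254),34),("lipR",(356,240),34),("backL",(252,160),34),("p1",(315,221),24),("p0",(339,217),24),("wL",(204,222),52),("wR",(438,235),52),("wedge blk",(431,286),44),("nose",(437,251),6),("packer",(230,285),28)]: print(n,tz(uv,z))
for yaw in (0,90,180,270):
  for p in ([560,-60,280],[520,-200,280],[580,330,60],[500,-300,30]): print(yaw,p,bot.solve_ik(p,down(yaw)))
E
```

```text
lipL [534.88 165.16  34.  ]
lipR [566.15 -83.54  34.  ]
backL [775.28 176.62  34.  ]
p1 [617.36  18.65  24.  ]
p0 [626.64 -42.46  24.  ]
wL [615.26 294.5   52.  ]
wR [ 573.46 -286.18   52.  ]
wedge blk [ 447.68 -265.73   44.  ]
nose [ 537.51 -292.18    6.  ]
packer [458.74 233.63  28.  ]
0 [560, -60, 280] [ 0.24  0.14 -0.15  0.   -1.27  1.33]
0 [520, -200, 280] [-0.02  0.13 -0.17  0.   -1.27  1.59]
0 [580, 330, 60] [ 0.81  0.48 -0.2   0.   -0.89  0.76]
0 [500, -300, 30] [-0.21  0.41 -0.42  0.   -0.74  1.78]
90 [560, -60, 280] [ 0.24  0.14 -0.15  0.   -1.27  2.9 ]
90 [520, -200, 280] None
90 [580, 330, 60] [ 0.81  0.48 -0.2   0.   -0.89  2.33]
90 [500, -300, 30] [-0.21  0.41 -0.42  0.   -0.74 -2.94]
180 [560, -60, 280] [ 0.24  0.14 -0.15  0.   -1.27 -1.81]
180 [520, -200, 280] [-0.02  0.13 -0.17  0.   -1.27 -1.56]
180 [580, 330, 60] [ 0.81  0.48 -0.2   0.   -0.89 -2.38]
180 [500, -300, 30] [-0.21  0.41 -0.42  0.   -0.74 -1.37]
270 [560, -60, 280] [ 0.24  0.14 -0.15  0.   -1.27 -0.24]
270 [520, -200, 280] [-0.02  0.13 -0.17  0.   -1.27  0.02]
270 [580, 330, 60] [ 0.81  0.48 -0.2   0.   -0.89 -0.81]
270 [500, -300, 30] [-0.21  0.41 -0.42  0.   -0.74  0.21]
```

```bash
python3 - <<'E'
from h import *
for n,p in (("A",[500,-230,250]),("B",[570,0,270]),("C",[590,220,250])):
    bot.move_ptp(p,down(180)); bot.pause(.2); shot(n)
s=bot.read_state();print(s['t'],s['tcp_pos'])
ims=[cv2.rotate(cv2.imread(f"pics/{n}.png"),cv2.ROTATE_180) for n in "ABC"]
E
```

```text
4.3667 [590.23 218.97 250.42]
```

View pics/A.png

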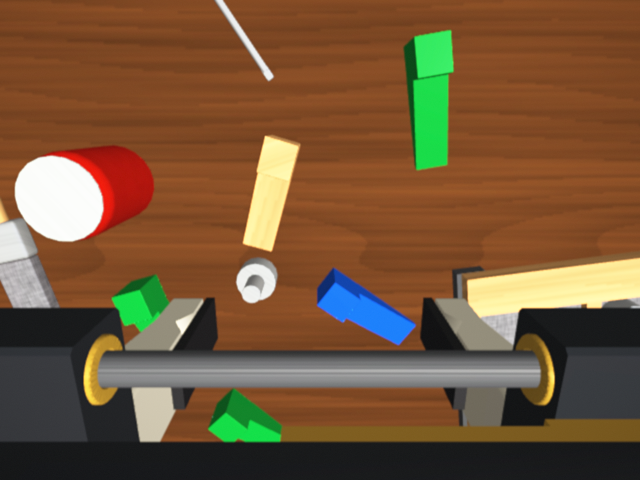

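View pics/B.png

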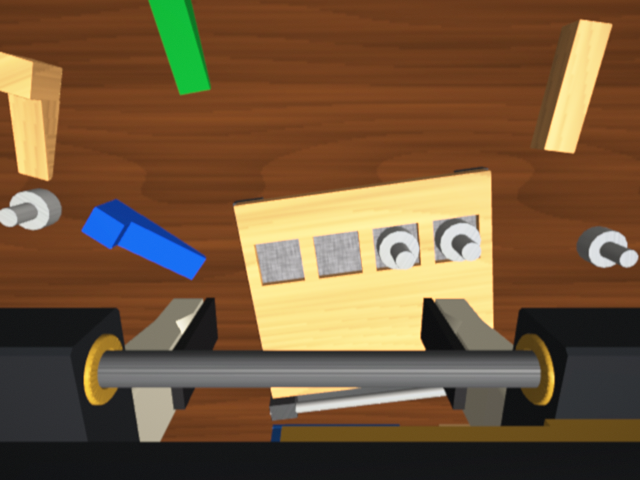

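View pics/C.png

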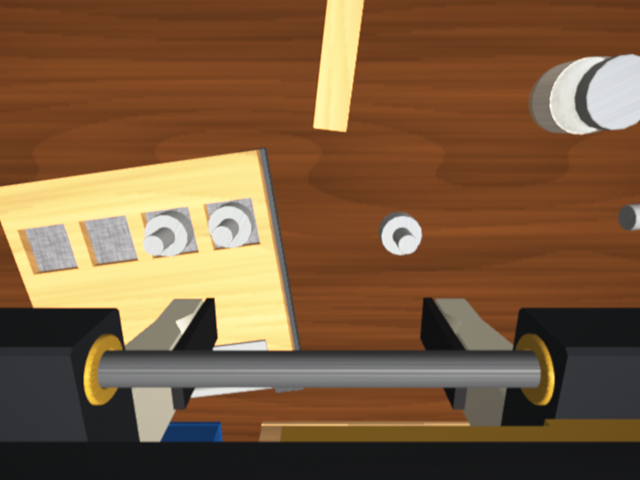

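A shows the wedge with its block at about (278,157) and nose at (258,248), and the right spare's stem top at about (251,291). B shows the pockets; 0 and 1, at (280,262) and (338,254), are empty. C shows the left spare at (401,235). I'll enlarge these for exact readings.

```bash
python3 - <<'E'
from h import *
def c(n,x,y,w,h,W,H):
    im=cv2.imread(f"pics/{n}.png")[y:y+h,x:x+w]
    s=W/w; o=cv2.resize(im,(W,H),interpolation=cv2.INTER_CUBIC)
    for k in range(0,w,10):
        cv2.line(o,(int(k*s),0),(int(k*s),4 if (x+k)%20 else 9),(255,255,0),1)
        if (x+k)%20==0: cv2.putText(o,str(x+k),(int(k*s),20),0,.35,(255,255,0),1)
    for k in range(0,h,10):
        cv2.line(o,(0,int(k*s)),(4 if (y+k)%20 else 9,int(k*s)),(255,255,0),1)
        if (y+k)%20==0: cv2.putText(o,str(y+k),(10,int(k*s)+4),0,.35,(255,255,0),1)
    return o
a=np.vstack([c("B",220,160,160,140,400,350),c("C",380,210,100,60,400,240)])
b=np.vstack([c("C",0,160,160,140,400,350),c("B",580,220,60,36,400,240)])
cv2.imwrite("pics/m1.png",np.hstack([a,b])[:590])
a=c("A",230,120,80,190,240,570);b=c("A",230,120,80,190,10,10)
b=np.vstack([c("B",0,40,80,190,240,570)])
cv2.imwrite("pics/m2.png",np.hstack([a,b]))
E
```

```text
(no output)
```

View pics/m1.png

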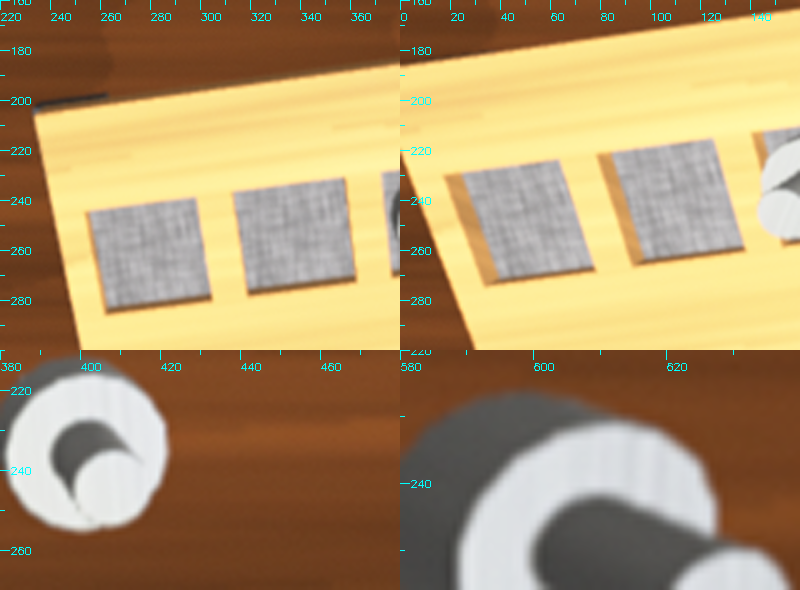

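View pics/m2.png

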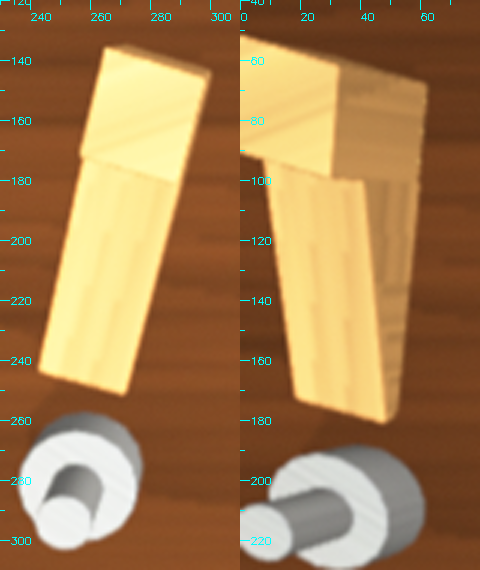

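```bash
python3 - <<'E'
from h import *
B0=[(254.4,244.8),(298,239.2),(305.2,279.6),(262,285.6)];B1=[(313.2,236.8),(358,231.2),(362.8,272.4),(319.2,278.4)]
C0=[(17.6,230.8),(64,224),(78,266.8),(35.2,274.4)];C1=[(78.8,222),(125.2,215.6),(138,259.6),(94.8,266)]
for n,b,c in(("p0",B0,C0),("p1",B1,C1)):
    P=np.array([tri([wray("B",u),wray("C",v)]) for u,v in zip(b,c)])
    print(n,P.mean(0),P[:,2],"B@34",np.mean([wz("B",u,34) for u in b],0),"C@34",np.mean([wz("C",u,34) for u in c],0))
def two(n,a,u,b,v,z): print(n,tri([wray(a,u),wray(b,v)]),"@z",wz(a,u,z)[:2],wz(b,v,z)[:2])
two("wL stem","C",(406.8,244.5),"B",(630,258.5),52)
print("wL disc",wz("C",(401.5,235.5),22))
two("wR stem","A",(252,294.3),"B",(8.3,217.3),52)
two("wR disc","A",(256.3,282),"B",(29.3,210.3),22)
two("blk br","A",(300,144.3),"B",(33,61.7),44)
two("blk fr","A",(289.3,181),"B",(30.3,99.7),44)
two("nose r","A",(272.3,251.7),"B",(48.7,181),6)
two("nose l","A",(242.7,243.7),"B",(18.7,173.3),6)
print("blk",np.mean([wz("A",u,44) for u in [(265.3,135.7),(300,144.3),(289.3,181),(256.7,171.7)]],0))
print("lip",wz("B",(233.5,205.5),34),wz("B",(380,185.5),34),wz("C",(264,151),34))
print("packer side",wz("A",(415,170),6))
E
```

```text
p0 [627.88 -40.16  32.13] [33.21 31.54 33.5  30.27] B@34 [627.28 -39.95  34.  ] C@34 [627.2  -38.83  34.  ]
p1 [619.72  19.47  32.45] [33.05 33.47 33.31 29.95] B@34 [619.25  19.43  34.  ] C@34 [619.13  20.36  34.  ]
wL stem [616.62 299.3   54.55] @z [617.49 299.88] [617.37 301.33]
wL disc [617.28 300.89  22.  ]
wR stem [ 575.88 -292.92   50.9 ] @z [ 575.51 -292.76] [ 575.53 -291.99]
wR disc [ 575.39 -293.18   21.12] @z [ 575.11 -293.06] [ 575.14 -292.5 ]
blk br [ 439.57 -246.16   43.4 ] @z [ 438.73 -245.89] [ 440.45 -246.05]
blk fr [ 470.83 -256.06   41.98] @z [ 470.26 -255.82] [ 471.21 -254.83]
nose r [ 547.93 -277.62    6.11] @z [ 548.02 -277.66] [ 547.89 -277.67]
nose l [ 540.11 -308.11    4.06] @z [ 539.39 -307.68] [ 540.01 -306.77]
blk [ 450.65 -265.39   44.  ]
lip [568.2  -83.51  34.  ] [548.92  58.68  34.  ] [535.62 171.13  34.  ]
packer side [ 464.95 -136.28    6.  ]
```

The two-view triangulation agrees to about 1 mm, and the heights match the text: rims about 33, stems about 52, block about 43, nose about 5. The press is yawed about 7.75° and the wedge −16.2°. Weights next.

```bash
cat >> h.py <<'E'
YP=7.75
def pick_place(src,dst):
    q=down(270+YP)
    bot.move_gripper(60)
    bot.move_ptp([*src,160],q); bot.line_to([*src,26],150)
    bot.move_gripper(0,30); print("grip w",bot.read_state()['width'])
    bot.line_to([*src,160],200); bot.pause(.2); s=bot.read_state(); print("held",s['width'],s['contact_force'])
    bot.move_ptp([*dst,160],q); bot.line_to([*dst,70],200)
    bot.line_to([*dst,50.5],50); bot.pause(.2); s=bot.read_state(); print("down",s['tcp_pos'],s['contact_force'])
E
python3 - <<'E'
from h import *
pick_place((575.3,-292.8),(627.3,-39.5)); print(bot.read_state()['t'])
E
```

```text
grip w 16.81901841621533
held 16.749357968031514 [ 0.18 -0.   -2.41]
down [627.27 -39.47  50.47] [ 0.05  0.03 -2.19]
12.4167
```

```bash
cat >> h.py <<'E'
def seat(dst):
    z=50.5
    while z>46:
        z-=.5; bot.line_to([*dst,z],20); s=bot.read_state()
        if s['contact_force'][2]>-1: break
    print("seat",z,s['tcp_pos'],s['contact_force'],s['moment'])
    bot.move_gripper(45); bot.line_to([*dst,160],200)
E
python3 - <<'E'
from h import *
seat((627.3,-39.5))
pick_place((617.4,300.4),(619.2,19.8)); seat((619.2,19.8)); bot.move_ptp([560,-150,180],down(180)); bot.pause(.2);shot("D");print(bot.read_state()['t'])
E
```

```text
seat 49.5 [627.35 -39.53  49.94] [-2.8  -0.38  3.65] [ 0.15  0.95 -0.04]
grip w 16.643394205016097
held 16.470778210088046 [-0.61  1.03 -1.93]
down [619.21  19.74  50.51] [-0.08  0.57 -3.05]
seat 49.5 [619.22  19.78  49.9 ] [-2.61  0.2   3.  ] [ 0.05  0.97 -0.04]
24.8417
```

View pics/D.png

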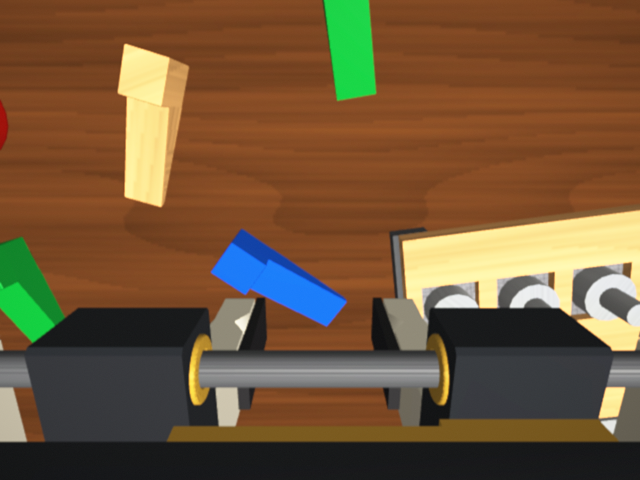

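Both weights came down on the pocket floor: contact at TCP 49.9, picked at 26, so the floor is at 24. D shows them upright in the pockets, and the wedge at (150,120) undisturbed. Now the wedge.

```bash
python3 - <<'E'
from h import *
q=down(180-16.2); w=(450.65,-265.4); ux=np.array([np.cos(np.radians(YP)),np.sin(np.radians(YP))])
bot.move_gripper(60); bot.move_ptp([*w,110],q); bot.line_to([*w,9],120)
bot.move_gripper(0,60); s=bot.read_state(); print(s['width'],s['tcp_pos'],s['contact_force'])
bot.line_to([*w,100],200)
p=np.array([551.5,40.7])-108*ux; q=down(180+YP)
bot.move_ptp([*p,100],q); bot.line_to([*p,18],150); z=11
bot.pause(.2); print(bot.read_state()['contact_force'])
while z>6:
    bot.line_to([*p,z],20); s=bot.read_state()
    if s['contact_force'][2]>2: break
    z-=.5
print(z,s['tcp_pos'],s['contact_force'],s['width'],s['t']); shot("E")
E
```

```text
29.908372261857387 [ 450.74 -265.5     9.26] [-0.32  0.72  4.25]
[ 0.23  0.42 -0.82]
9.0 [444.57  26.17   9.25] [-2.29 -0.13  4.28] 29.636424981568105 31.825
```

View pics/E.png

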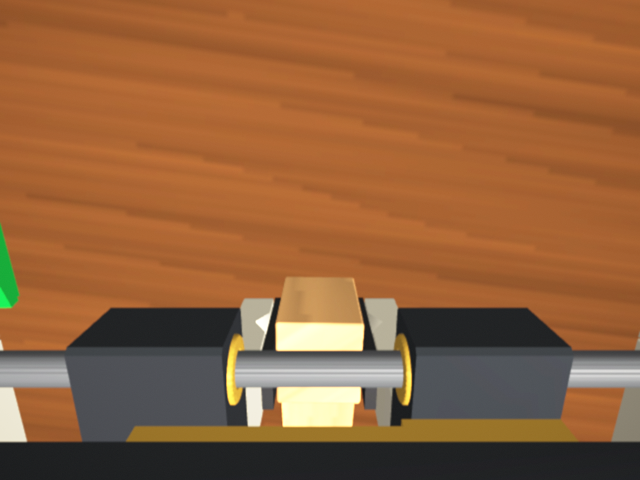

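Wedge is held straight and flat on the bench. I'll push along the press axis while watching the force.

```bash
python3 - <<'E'
from h import *
ux=np.array([np.cos(np.radians(YP)),np.sin(np.radians(YP))]); lip=np.array([551.5,40.7])
q=down(180+YP)
for u in [20,30,32,34,36,38,40,42,44,46,48]:
    p=lip+(u-96)*ux; bot.line_to([*p,9.0],60 if u<31 else 20,q); s=bot.read_state()
    f=s['contact_force']; print(u,"act %.2f"%((s['tcp_pos'][:2]-lip)@ux+96),"z %.2f"%s['tcp_pos'][2],"Fx %.1f Fy %.1f Fz %.1f"%(f[:2]@ux,f[1]*ux[0]-f[0]*ux[1],f[2]),s['moment'])
print(s['t'],s['width'])
cv2.imwrite("pics/top1.png",bot.camera("top")[:,:,::-1])
cv2.imwrite("pics/scene1.png",bot.camera("scene")[:,:,::-1])
a=cv2.imread("pics/top1.png")[140:300,230:390];b=cv2.imread("pics/scene1.png")[210:330,230:390]
cv2.imwrite("pics/m3.png",np.hstack([cv2.resize(a,None,fx=2.5,fy=2.5,interpolation=2),cv2.resize(b,(400,400),interpolation=2)]))
E
```

```text
20 act 19.89 z 9.21 Fx -2.9 Fy 0.2 Fz 8.2 [-0.22  1.16  0.04]
30 act 30.69 z 9.22 Fx 0.2 Fy -1.0 Fz 5.4 [-0.33  0.08  0.03]
32 act 31.18 z 9.20 Fx -5.5 Fy 0.6 Fz 11.9 [0.06 1.98 0.03]
34 act 32.55 z 9.21 Fx -8.8 Fy 1.7 Fz 14.7 [-0.12  2.55 -0.  ]
36 act 34.45 z 9.21 Fx -8.2 Fy 0.3 Fz 14.2 [-0.29  2.62 -0.06]
38 act 35.19 z 9.20 Fx -12.3 Fy 2.3 Fz 19.4 [-0.08  4.12  0.05]
40 act 35.50 z 9.14 Fx -19.4 Fy 3.6 Fz 26.7 [0.49 6.29 0.  ]
42 act 35.83 z 9.06 Fx -24.9 Fy 6.2 Fz 32.5 [1.13 8.33 0.07]
44 act 36.13 z 8.98 Fx -29.6 Fy 8.5 Fz 38.3 [ 1.73 10.57  0.02]
46 act 36.47 z 8.80 Fx -36.0 Fy 10.6 Fz 43.6 [ 2.34 12.56  0.05]
48 act 36.83 z 8.62 Fx -39.7 Fy 12.4 Fz 47.6 [ 2.87 14.44  0.1 ]
35.125 29.418070639362096
```

View pics/m3.png

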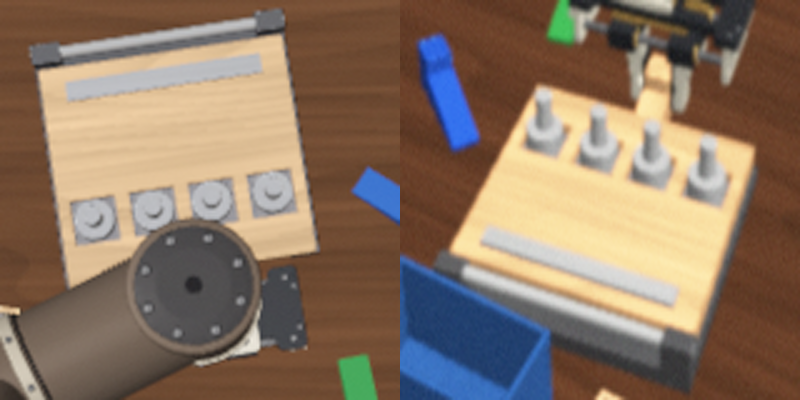

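The board now holds all four weights. The wedge met the board at about 35 mm under, as expected, but it is jamming: the arm's compliance presses it down on the bench (Fz 47 N). I'll back off and regulate Fz and Fy while pushing.

```bash
cat >> h.py <<'E'
ux=np.array([np.cos(np.radians(YP)),np.sin(np.radians(YP))]); uy=np.array([-ux[1],ux[0]]); lip=np.array([551.5,40.7])
def st():
    s=bot.read_state(); f=s['contact_force']; r=s['tcp_pos'][:2]-lip
    return s['t'],r@ux+96,r@uy,s['tcp_pos'][2],f[:2]@ux,f[:2]@uy,f[2]
def cmd(u,v,z,vel=20):
    p=lip+(u-96)*ux+v*uy; bot.line_to([*p,z],vel,down(180+YP))
E
python3 - <<'E'
from h import *
u,v,z=40,0,9.0
cmd(u,v,z); bot.pause(.2); print(np.array(st()))
for i in range(24):
    t,ua,va,za,fx,fy,fz=st()
    z+=np.clip((fz-5)*.04,-.5,.5); v+=np.clip(fy*.04,-.4,.4)
    if fx>-25 and fz<15 and ua<48: u+=.7
    cmd(u,v,z); 
    if i%2: print("cmd %.1f %.1f %.2f"%(u,v,z),np.array(st()))
    if za>12 or ua>=48: break
print(bot.read_state()['width'])
E
```

```text
[35.98 36.88 -1.51  8.66 -7.22 -4.6  11.92]
cmd 41.4 -0.3 9.51 [ 36.48  36.9   -1.57   8.64 -10.16   0.31  12.09]
cmd 42.8 -0.2 10.00 [ 36.98  36.87  -1.59   8.66 -13.57   2.75  11.58]
cmd 44.2 -0.0 10.51 [ 37.48  36.85  -1.58   8.68 -16.46   3.31  10.49]
cmd 45.6 0.2 10.95 [ 37.98  36.84  -1.61   8.67 -20.36   3.55  10.63]
cmd 47.0 0.5 11.41 [ 38.48  37.36  -1.65   8.7  -22.06   2.18   7.61]
cmd 48.4 0.7 11.60 [ 38.98  38.51  -1.72   8.72 -20.67   1.78   6.54]
cmd 49.8 0.8 11.71 [ 39.48  39.86  -1.73   8.74 -20.05  -0.21   4.65]
cmd 51.2 0.7 11.75 [ 39.98  41.32  -1.77   8.75 -20.07  -0.73   5.21]
cmd 52.6 0.7 11.72 [ 40.48  42.65  -1.85   8.74 -20.82  -1.09   5.27]
cmd 54.0 0.6 11.72 [ 40.98  44.04  -1.89   8.74 -20.57  -0.46   6.52]
cmd 55.4 0.6 11.71 [ 41.48  45.48  -1.92   8.75 -20.44   0.18   6.38]
cmd 56.8 0.5 11.75 [ 41.98  47.01  -1.94   8.74 -19.99  -1.     4.4 ]
29.638107017086895
```

```bash
cat > g.py <<'E'
from h import *
import sys
def go(u,v,z,goal):
    for i in range(16):
        t,ua,va,za,fx,fy,fz=st()
        if ua>=goal: break
        z+=np.clip((fz-5)*.04,-.5,.5); v+=np.clip(fy*.04,-.4,.4)
        u+=min(.7,max(.2,goal-ua)); cmd(u,v,z)
    bot.pause(.4); print("cmd %.2f %.2f %.2f"%(u,v,z),np.array(st()),bot.read_state()['width'])
def lift(n):
    # image shift of weight stems (scene cam) between scene1 (board barely touched) and now -> lift at lip
    im=bot.camera("scene"); cv2.imwrite(f"pics/{n}.png",im[:,:,::-1])
    a=cv2.imread("pics/scene1.png",0);b=cv2.imread(f"pics/{n}.png",0)
    c=bot.get_calibration("scene")
    def pr(P):
        q=c['view']@np.append(P,1); return np.array([c['cx']+c['fx']*q[0]/-q[2],c['cy']-c['fy']*q[1]/-q[2]])
    for k in range(4):
        P=np.append(lip+64*ux+(k-1.5)*60*uy,55); x,y=pr(P).round().astype(int)
        T=a[y-14:y+15,x-12:x+13]; S=cv2.resize(b[y-22:y+23,x-20:x+21],None,fx=10,fy=10,interpolation=cv2.INTER_CUBIC)
        T=cv2.resize(T,None,fx=10,fy=10,interpolation=cv2.INTER_CUBIC)
        m=cv2.minMaxLoc(cv2.matchTemplate(S,T,cv2.TM_CCOEFF_NORMED)); d=np.array(m[3])/10-8
        # predicted shift for 5 mm lip lift: rotation about hinge (y axis)
        th=5/228.; h=lip+228*ux; r=(P[:2]-h)@ux; zz=P[2]-16
        Q=P+np.append(ux*zz*th,-r*th); e=pr(Q)-pr(P)
        print(k,"score %.3f"%m[1],"shift",d,"pred5",e,"lift %.2f"%(5*(d@e)/(e@e)))
E
python3 - <<'E'
from g import *
go(56.8,.5,11.75,52.5); lift("s2")
E
```

```text
cmd 62.47 0.23 11.73 [ 44.62  52.75  -2.1    8.7  -20.26  -0.7    4.01] 29.787537669638677
0 score 0.996 shift [-0.1 -1. ] pred5 [-0.17 -0.91] lift 5.42
1 score 0.983 shift [-0.3 -1.1] pred5 [-0.13 -0.91] lift 6.16
2 score 0.838 shift [-0.3 -0.8] pred5 [-0.08 -0.91] lift 4.50
3 score 0.990 shift [ 0.1 -1. ] pred5 [-0.03 -0.91] lift 5.46
```

```bash
python3 - <<'E'
from g import *
bot.pause(.5); print(np.array(st())); 
a=cv2.imread("pics/s2.png");b=a[230:310,250:380]
cv2.imwrite("pics/m4.png",np.vstack([a[90:370],cv2.resize(b,(480,296),interpolation=2) @ np.eye(3) if 0 else cv2.copyMakeBorder(cv2.resize(b,(480,296),interpolation=2),0,0,0,160,0)]))
E
```

```text
[ 45.17  52.74  -2.11   8.72 -20.66  -0.54   5.25]
```

View pics/m4.png

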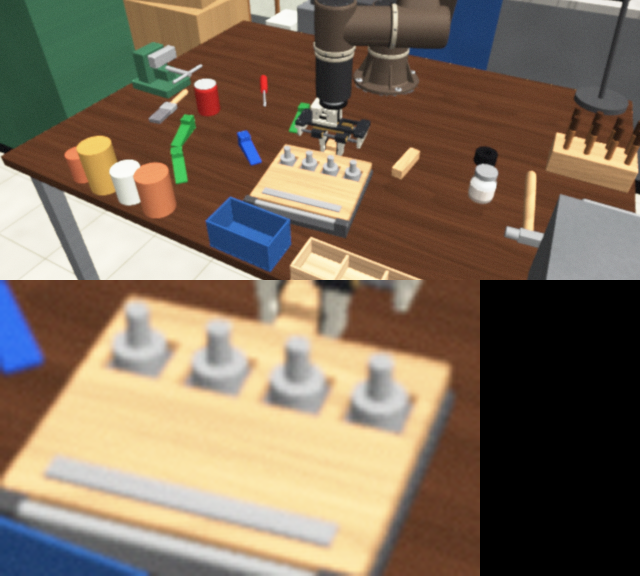

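All four weights stand upright in their pockets, the wedge is held under the middle of the edge, and the other things look undisturbed. The pose and force are steady, so I'm handing in.

```bash
python3 -c "
from h import *
bot.close_job()"
```

```text
the job is handed in; nothing more can be done
```

The job is done and handed in at about 45 s. Both spare weights are in the empty pockets 0 and 1. The wedge is gripped and held under the board's front edge, which is up by about 5 mm.

**Weights:** both touched down at the pocket-floor height (about 24 mm), and the last picture shows all four upright in their pockets. The other things look undisturbed in it.

**Wedge:** it was pushed flat on the bench along the press axis and is about 2 mm right of the middle. My last reading had the nose 52.7 mm under the board, at a steady push of about 20 N with about 5 N pressing down.

**Lift:** two checks disagree slightly. The push distance gives 4.7–4.9 mm. The shift of the four weights in the scene camera gives 4.5–6.2 mm, mean about 5.4, at coarse pixel resolution.

**What went wrong:** on first contact the wedge jammed. The arm's compliance pressed it onto the bench, and the tool force reached about 40 N back and 48 N up. I backed off and finished with the downward force held low. I believe that load went through the gripped wedge and not the gripper's body, but I did not check that separately.

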